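# Lock the depth stop of the charm press

## Robot

A 6-joint arm with a two-finger parallel gripper is mounted at the origin on the work surface. World frame = base frame: x ahead of the robot, y to its left, z up, the work surface at z = 0. Lengths are in m, angles in rad, forces in N, time in s.
With the tool pointing down it reaches from about 0.375 to 0.925 m from the base axis. Payload 5.7 kg.
Tool frame: the origin (TCP) lies at the very end of the fingers, on their centre line; the grasp point (between the pads) lies 19 mm behind it; z points along the fingers, y is the line along which they close (so a half turn about z gives the same grasp; the last joint's range is limited). The gripper opens to 88 mm and grips with 3 to 60 N. Pads are 20 mm wide; open, the fingers measure 115 mm over their backs; the gripper's body (75 mm by 178 mm) begins 61 mm behind the grasp point.
Start: joints at [1.172, 0.359, 1.51, -0, 1.272, -0.115], TCP at [0.168, 0.576, 0.223] pointing down, gripper open.
Joint ranges: [-2.97, 2.97], [-1.01, 2.36], [0.21, 2.38], [-0.96, 4.11], [0.2, 2.71], [-2.98, 2.98]. Speed limits (rad/s): [2.39, 2.39, 3.14, 3.14, 3.14, 3.14].

## Interface

Orientations are given as a rotation vector (axis times angle).
In Python, from station import robot gives the robot as it stands.
- The arm moves only by the shell command python3 jog.py 'ROWS' [OPENING] [FORCE]. ROWS is a JSON list of rows, 1 to 10 of them, each of 4 numbers: dx, dy, dz in m, then a turn about the tool's z in rad; each row is the pose to reach, as a shift and turn from the pose commanded when the command began, along the tool's axes at that moment; what a row does not reach only later rows make up. A row lasts 1/10 s, in which the tool goes at most 0.05 m and 0.15 rad, less where a joint would pass 70% of its speed; a pose out of reach is approached as far as the arm can. OPENING is the finger opening in m, set as the command begins (- or left out keeps the last). The fingers move at their own pace and stop on an object; FORCE is the grip in N (left out, the last holds). Time passes only in rows, so rows that do not move let the fingers close. It prints the time, the measured TCP pose, the force, the opening and the grip force at its end.
- robot.get_state(): the state, without advancing time (a new reading comes with each control period).
- robot.camera(name): name is "scene" or "top" or "wrist"; returns a dict with "pixels" (420x560x3 uint8, red, green, blue), "fx", "fy", "cx", "cy" (pixels), "position" and "orientation" of the camera in the world; the wrist camera has in their place "mount" (4x4, takes a point from camera to tool coordinates, whose origin is the TCP and whose axes are the flange's). Camera axes: x right, y down, z forward; pixel columns grow to the right and rows downward; lengths in m; the calibration is good to about 2 mm. A picture is of the moment at which its call begins: read the wrist's pose just before it. There is no depth.
- robot.sign_off(): hands the job in; it is judged then, once.
The state is a dict: "time_s": time; "q": joint angles; "qvel": joint speeds; "tau": joint torques, N m; "ee_pos": TCP position; "tcp_rot": TCP orientation; "force": force on the tool from outside, world axes, zero at the start; "torque": the same for the moment, N m; "grip_width": finger opening in m; "gripper_force": force on a finger pad.
Only numpy, scipy, OpenCV 4.12 (cv2) and the standard library are available. Lean on these libraries where they do the work, as an engineer would, in place of code of your own. Each camera call takes 0.05 s, during which the arm holds its last target. There are 200 camera calls.

## Task

Lock the depth stop of the charm press: put the large ring spanner over the hexagonal stop nut, down flat on the press's base with its arm beside the stop pin, so that the pin keeps it from turning clockwise. Then tighten the thumb nut on top clockwise against the stop nut to about 0.6 N m (no less than 0.4, never over 1.0), without letting the stop nut turn more than 30 degrees from its setting. Let go and leave the spanner sitting on the nut; leave everything else on the table alone.

Things in the scene. Friction and masses are not known exactly. Their poses are not given: they have to be found in the camera images.
- press: charm press, fixed: dark iron base plate, 14 mm thick, x = -160 to +110 mm, y = -55 to +55 mm in its frame (z up); a column with head, 102 mm high in all, at x = +68 to +108 mm, a short side handle on it out to y = +90 mm. Origin at table height on the vertical axis of the nuts: the stop nut stands on the plate, the thumb (jam) nut on top of it
- seat (a point): point on the nuts' axis at the top of the base plate (14 mm above the table), where the underside of the spanner's ring comes to lie
- stop_pin: upright steel pin, 12 mm thick, 20 mm high, in the base plate 120 mm from the nuts' axis at (-115.7, +31.7) mm in the press's frame; origin at its foot. The spanner's arm, lying from the nut towards -x of the press, bears on this pin after turning clockwise (seen from above) by about 0.15 rad (plus 0.1 rad of play in the ring). 0.6 N m on the thumb nut is about 4 N on the pin
- stop_nut (a joint): angle of the stop nut, rad, growing clockwise seen from above, in the press's frame. A steel hexagon, 30 mm across flats, 16 mm high, on the base plate (top 30 mm above the table). At 0 two flats face +x and -x of the press. Starts within 0.08 of 0. Turns at about 0.1 N m, so it creeps round with the thumb nut if nothing holds it
- jam_nut (a joint): angle of the thumb (jam) nut relative to the stop nut, rad, growing clockwise seen from above (tightening). Negative: still loose (starts at -0.95 to -0.5), turning at about 0.04 N m; at 0 it is down on the stop nut, beyond that it gives only a few hundredths of a radian while the torque climbs. Its grip bar points along the press's x when both nut joints read 0
- nut_flat (a point): point on the stop nut, 15 mm from the axis at half its height, in the middle of the flat that faces +x of the press when joint stop_nut is 0
- jam_grip (a point): middle of the thumb nut's upright grip bar, on the axis, 49 mm above the table; x along the bar. The bar is 26 mm long, 9 mm thick, 26 mm high (36 to 62 mm above the table) and stands on a round collar, 26 mm across and 6 mm high, on top of the stop nut; the spanner's ring passes over all this
- spanner: large steel ring spanner, loose, about 0.24 kg. Origin at the centre of its ring's underside, z up. Ring 10 mm thick, 55 mm across outside; hexagonal opening 32 mm across flats (1 mm play all round the stop nut), two flats facing along the spanner's x. Arm from the ring along +x to 134 mm, 16 mm wide, 10 mm thick, with an upright grip block on it. Seated, its arm points to -x of the press
- spanner_grip (a point): middle of the spanner's grip block, 70 mm from the ring's centre along the arm, 22 mm above the underside. The block is 36 mm long (along the arm), 14 mm wide, and its top is 32 mm above the underside
- small_spanner: the other, smaller ring spanner: flat steel, hexagonal opening 20 mm, 126 mm long, 10 mm thick, arm 16 mm wide without any raised block; origin at the centre of its ring's underside. A bystander
- bangle: gold bangle, ring 64 mm across and 10 mm high, lying flat; origin under its centre. A bystander
- cuff: steel cuff bracelet, ring 60 mm across and 16 mm high; origin under its centre. A bystander
- dish: small white porcelain dish, 80 mm across, 24 mm high; origin under its centre. A bystander
- jar: white jar, 60 mm across, 85 mm high; origin under its centre. A bystander

How it is judged:
By the outcome, as a careful person would: the job done as asked, in the order asked, and still so for the second after the job is handed in, with the robot touching nothing.
It also fails if it takes over 61 s, if anything falls off the work surface, if the arm or the gripper's body presses on something with over 40 N, if the wrist force passes 120 N, or if a joint passes its speed limit or range.

## Working session

There is one attempt and no reset: what is moved stays moved. The work goes in short steps, Python scripts to look and compute and a shell command to move; the robot and the scene stay as the last step left them, time stands still between calls to the robot, and variables do not carry over. Pictures are saved under pics/ and viewed, at most 11 in all, crops included, and the job is handed in when it is done.

```bash
ls; mkdir -p pics
python3 - <<'E'
from station import robot
import cv2,numpy as np
s=robot.get_state();print(s['time_s'],s['ee_pos'],s['tcp_rot'])
for n in('top','scene'):
    c=robot.camera(n);cv2.imwrite(f'pics/{n}0.png',c['pixels'][:,:,::-1]);np.savez(f'pics/{n}0.npz',**{k:np.array(v) for k,v in c.items()})
    print({k:v for k,v in c.items() if k!='pixels'})
E
```

```text
jog.py
pics
station.py
0.0 [0.16773846 0.57536687 0.22184357] [-4.44217868e-01 -3.10955771e+00  2.75370142e-03]
{'fx': 519.7381696282858, 'fy': 519.7381696282858, 'cx': 273.37013517855394, 'cy': 210.77182391245634, 'position': array([0.2697497 , 0.02528586, 1.37701762]), 'orientation': array([-2.0517537 ,  2.17796426, -0.22982144])}
{'fx': 514.8673631146662, 'fy': 514.8673631146662, 'cx': 285.88619113848506, 'cy': 209.91694486791647, 'position': array([ 1.44294468, -0.43882436,  0.89537002]), 'orientation': array([-1.99425395, -1.20931067,  0.57159171])}
```

View pics/top0.png

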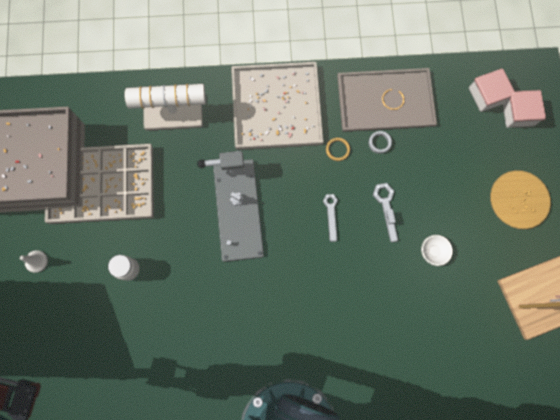

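View pics/scene0.png

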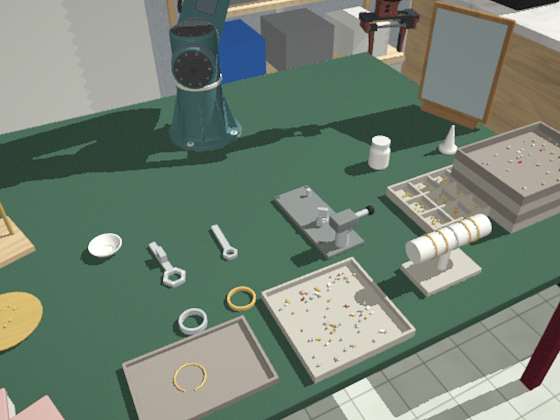

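The top view shows the press (column near (232,160), nuts near (236,198), pin near (229,242)), the large spanner (ring (384,192), arm end (394,240)) and the small spanner between them. Next I measure by masks.

```bash
cat > h.py <<'E'
import numpy as np,cv2
from scipy.spatial.transform import Rotation as R
def load(n): return dict(np.load(f'pics/{n}.npz'))
def pose(c):
    return R.from_rotvec(c['orientation']).as_matrix(),np.array(c['position'])
def ray(c,uv,z):
    M,p=pose(c); uv=np.atleast_2d(uv).astype(float)
    d=np.c_[(uv[:,0]-c['cx'])/c['fx'],(uv[:,1]-c['cy'])/c['fy'],np.ones(len(uv))]@M.T
    return p+d*((z-p[2])/d[:,2])[:,None]
def proj(c,P):
    M,p=pose(c); q=(np.atleast_2d(P)-p)@M
    return np.c_[q[:,0]/q[:,2]*c['fx']+c['cx'],q[:,1]/q[:,2]*c['fy']+c['cy']]
def snap(robot,name,fn):
    s=robot.get_state(); c=robot.camera(name)
    if name=='wrist':
        T=np.eye(4);T[:3,:3]=R.from_rotvec(s['tcp_rot']).as_matrix();T[:3,3]=s['ee_pos'];T=T@c['mount']
        c['position']=T[:3,3];c['orientation']=R.from_matrix(T[:3,:3]).as_rotvec()
    cv2.imwrite(f'pics/{fn}.png',c['pixels'][:,:,::-1]);np.savez(f'pics/{fn}.npz',**{k:np.array(v) for k,v in c.items()})
    return c
E
python3 - <<'E'
from h import *
c=load('top0');im=c['pixels'].astype(int)
# plate: grey, non-green
sub=lambda x0,x1,y0,y1:im[y0:y1,x0:x1]
for p in[(225,220),(250,200),(236,198),(229,242),(384,186),(391,230),(332,225),(300,250)]:print(p,im[p[1],p[0]])
def comp(x0,x1,y0,y1,f):
    m=np.zeros(im.shape[:2],np.uint8);m[y0:y1,x0:x1]=f(sub(x0,x1,y0,y1));cs,_=cv2.findContours(m,cv2.RETR_EXTERNAL,cv2.CHAIN_APPROX_NONE)
    return m,max(cs,key=cv2.contourArea)
m,k=comp(365,410,175,250,lambda a:a.max(2)>110)
r=cv2.minAreaRect(k);print('spanner',r,ray(c,cv2.boxPoints(r),.01)[:,:2])
hs,hi=cv2.findContours(m,cv2.RETR_CCOMP,cv2.CHAIN_APPROX_NONE)
for h,i in zip(hs,hi[0]):
    if i[3]>=0 and len(h)>8:
        M=cv2.moments(h);q=[M['m10']/M['m00'],M['m01']/M['m00']];print('hole',q,M['m00'],ray(c,q,.005)[0,:2])
m,k=comp(205,270,172,270,lambda a:(a[...,1]-a[...,0]<8)&(a.max(2)>50))
r=cv2.minAreaRect(k);b=cv2.boxPoints(r);print('plate',r,b,ray(c,b,.014)[:,:2])
m,k=comp(224,250,185,212,lambda a:a.max(2)>120);print('nut',cv2.minAreaRect(k))
m,k=comp(222,240,235,250,lambda a:a.max(2)>120);print('pin',cv2.minAreaRect(k))
E
```

```text
(225, 220) [135 141 138]
(250, 200) [79 81 83]
(236, 198) [157 158 163]
(229, 242) [204 206 212]
(384, 186) [169 172 175]
(391, 230) [207 209 214]
(332, 225) [207 209 216]
(300, 250) [71 98 83]
spanner ((384.22576904296875, 212.2786407470703), (60.37748336791992, 21.433156967163086), 85.13549041748047) [[ 0.61840785 -0.26505544]
 [ 0.62005666 -0.32362282]
 [ 0.45469089 -0.31950656]
 [ 0.45321943 -0.26235333]]
hole [382.59090909090907, 192.38636363636363] 88.0 [ 0.59183601 -0.2950623 ]
plate ((238.843017578125, 214.68380737304688), (89.74073791503906, 41.84223556518555), 84.49451446533203) [[213.71349 172.02762]
 [255.36272 168.01324]
 [263.97253 257.34   ]
 [222.32332 261.35437]] [[0.67380164 0.16031696]
 [0.67844729 0.04654639]
 [0.43306636 0.03683103]
 [0.42902652 0.14658283]]
nut ((236.5, 198.0), (26.0, 25.0), 90.0)
pin ((230.5, 242.0), (14.0, 17.0), 90.0)
```

```bash
python3 jog.py '[[-0.04,-0.03,0,-0.03],[-0.08,-0.06,0,-0.06],[-0.12,-0.09,0,-0.1],[-0.16,-0.12,0,-0.13],[-0.2,-0.15,0,-0.17],[-0.24,-0.18,0,-0.2],[-0.28,-0.21,0,-0.24],[-0.32,-0.24,0,-0.28],[-0.36,-0.27,0,-0.32],[-0.4,-0.3,0,-0.33]]' 0.05
python3 jog.py '[[-0.02,-0.02,0,0],[-0.05,-0.05,0,0],[-0.05,-0.05,0,0],[-0.05,-0.05,0,0]]'
python3 - <<'E'
from h import *
from station import robot
s=robot.get_state();print(s['time_s'],s['ee_pos'],s['tcp_rot'],s['q'])
c=snap(robot,'wrist','w1');print(c['mount'],c['fx'],c['position'])
E
```

```text
time_s: 1.1
ee_pos: [0.4687, 0.174, 0.2225]
tcp_rot: [0.074, -3.14, 0.0]
force: [1.0, 0.7, -0.3]
grip_width: 0.05
gripper_force: 0.0
time_s: 1.5
ee_pos: [0.5201, 0.1278, 0.2221]
tcp_rot: [0.069, -3.139, -0.0]
force: [-1.2, 0.6, -0.6]
grip_width: 0.0502
gripper_force: 0.0
1.5 [0.52011388 0.12777157 0.22208309] [ 6.94101461e-02 -3.13933811e+00 -2.06891298e-04] [ 1.11697219e-01  2.67766072e-01  1.64847787e+00  2.80763250e-04
  1.22681828e+00 -1.50340639e+00]
[[-3.33495634e-04 -9.66363399e-01 -2.57180227e-01  7.02003676e-02]
 [ 9.99999879e-01 -2.29456166e-04 -4.34549554e-04 -1.32649871e-03]
 [ 3.60921195e-04 -2.57180341e-01  9.66363359e-01 -1.62389414e-01]
 [ 0.00000000e+00  0.00000000e+00  0.00000000e+00  1.00000000e+00]] 362.3790432617608 [0.45028276 0.12332759 0.38457629]
```

View pics/w1.png

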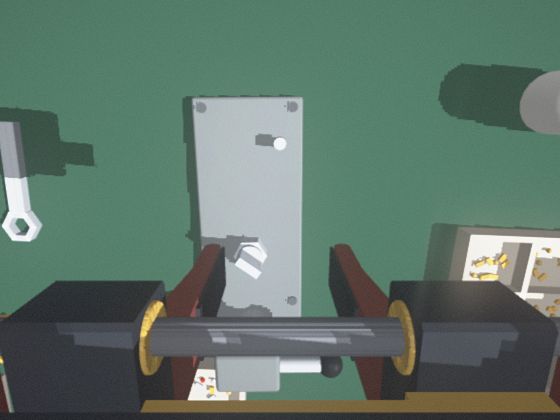

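Wrist view shows the plate's far edge with corners (193,97) and (302,97), pin top (280,143), and nuts near (250,257) with the grip bar running lower left to upper right. Next: fit the plate edges.

```bash
cat >> h.py <<'E'
def press(c,rows,cols,toprow,draw=None):
    """plate frame from wrist image: gradient edges sampled, cast to z=.014, fitted"""
    g=c['pixels'].astype(float);g=cv2.GaussianBlur(g[...,0],(0,0),1)  # red: green cloth is dark
    def edge(line,sgn,lo):
        d=np.diff(line)*sgn;i=int(np.argmax(d))
        if 0<i<len(d)-1:
            a,b,e=d[i-1:i+2];i=i+.5*(a-e)/(a-2*b+e)
        return lo+i+.5
    L=[];Rr=[];T=[]
    for v in range(*rows):
        L.append((edge(g[v,cols[0]-25:cols[0]+25],1,cols[0]-25),v))
        Rr.append((edge(g[v,cols[1]-25:cols[1]+25],-1,cols[1]-25),v))
    for u in range(cols[0]+15,cols[1]-15): T.append((u,edge(g[toprow-20:toprow+20,u],1,toprow-20)))
    out=[]
    for P in(L,Rr,T):
        X=ray(c,P,.014)[:,:2];vx,vy,x0,y0=cv2.fitLine(X.astype(np.float32),cv2.DIST_HUBER,0,1e-4,1e-4).ravel()
        out.append((np.array([x0,y0]),np.arctan2(vy,vx)))
    return out
E
python3 - <<'E'
from h import *
c=load('w1')
o=press(c,(115,220),(196,302),97)
for p,a in o:print(p,a%np.pi)
a=np.mean([(o[i][1]+np.pi/2)%np.pi-np.pi/2 for i in(0,1)]);ex=np.array([np.cos(a),np.sin(a)]);ey=np.array([-ex[1],ex[0]])
print('yaw',a,'width',(o[1][0]-o[0][0])@ey)
cy=((o[0][0]+o[1][0])/2)@ey; x0=o[2][0]@ex
org=ex*(x0+.16)+ey*cy;print('org',org)
pin=org+ex*-.1157+ey*.0317
P=np.array([[*org,.036],[*org,.062],[*pin,.034]]);print('proj nut36, 62, pin top',proj(c,P))
im=c['pixels'].astype(int);print(im[257,250],im[250,255],im[200,250],im[143,280])
v=c['pixels'][225:285,220:290,::-1];cv2.imwrite('pics/n1.png',cv2.resize(v,None,fx=8,fy=8,interpolation=cv2.INTER_CUBIC))
g=c['pixels'][130:156,265:295].min(2);m=(g>200).astype(np.uint8);M=cv2.moments(m,True);print('pin px',265+M['m10']/M['m00'],130+M['m01']/M['m00'])
E
```

```text
[0.49782845 0.04258757] 0.051978033
[0.49349552 0.15084323] 0.05324521
[0.43374506 0.09487659] 1.6221061
yaw 0.05261159 width 0.10833374
org [0.5935983  0.10187274]
proj nut36, 62, pin top [[249.96081584 258.63079768]
 [248.01828401 268.93813134]
 [279.98312651 144.31458748]]
[171 176 188] [242 244 246] [185 194 197] [243 245 246]
pin px 279.6744186046512 143.5581395348837
```

View pics/n1.png

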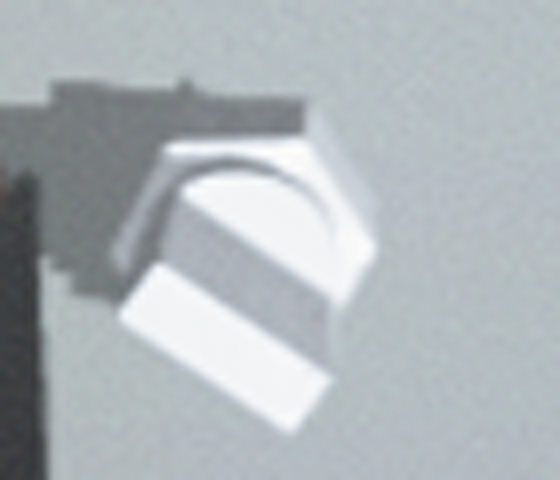

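The crop confirms the fit: bar-top centre ≈ (248.2,268.4) vs predicted (248.0,268.9), with the bar turned ≈ 0.9 rad counter-clockwise and the hexagon near 0. On to the spanner.

```bash
python3 jog.py '[[0,-0.04,0,0],[0,-0.09,0,0],[0.01,-0.14,0,0],[0.01,-0.19,0,0],[0.02,-0.24,0,0],[0.02,-0.29,0,0],[0.02,-0.34,0,0],[0.02,-0.39,0,0],[0.02,-0.43,0,0],[0.02,-0.43,0,0]]'
python3 - <<'E'
from h import *
from station import robot
c=snap(robot,'wrist','w2')
E
```

```text
time_s: 2.55
ee_pos: [0.5204, -0.3057, 0.2226]
tcp_rot: [-0.069, 3.14, -0.004]
force: [0.8, 1.1, 0.5]
grip_width: 0.05
gripper_force: 0.0
```

View pics/w2.png

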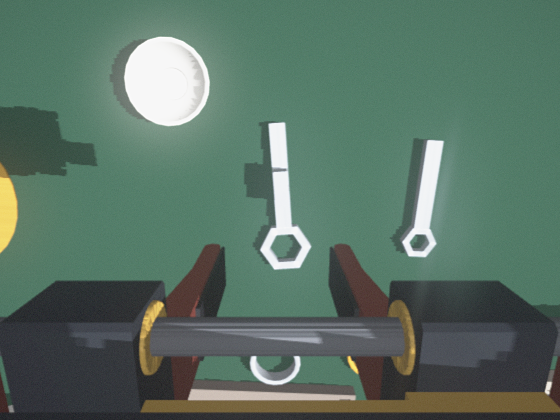

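Spanner: ring hole (286,247), arm end (277,124); dish upper left, small spanner at right, both clear.

Run:
```python
from h import *
c=load('w2');im=c['pixels'].astype(int)
m=np.zeros((420,560),np.uint8);m[115:275,240:320]=(im[115:275,240:320].min(2)>140)
cs,h=cv2.findContours(m,cv2.RETR_CCOMP,cv2.CHAIN_APPROX_NONE)
for k,i in zip(cs,h[0]):
    A=cv2.contourArea(k)
    if A>100: M=cv2.moments(k);print(A,i[3],M['m10']/M['m00'],M['m01']/M['m00'],cv2.boundingRect(k))
    if A>100 and i[3]>=0: hole=[M['m10']/M['m00'],M['m01']/M['m00']]
# ring outer hull centre & hole at top rim
H=ray(c,hole,.007)[0]
# arm midline between end and ring; rows 185..215 (arm, z=.01) and 126..140 (arm end; z .01)
def mid(r0,r1,z):
    out=[]
    for v in range(r0,r1):
        u=np.where(m[v]>0)[0]; out.append(((u.min()+u.max())/2,v,u.max()-u.min()+1))
    out=np.array(out);print(r0,out[:,2]);return ray(c,out[:,:2],z)
A=mid(175,220,.010);B=mid(128,165,.032);T=mid(122,127,.01)
print('hole',H,'arm',A[0],A[-1],'blk',B[0],B[-1],'end',T)
for X in(A,B):
    vx,vy,x,y=cv2.fitLine(X[:,:2].astype(np.float32),2,0,1e-4,1e-4).ravel();d=np.array([vx,vy])*(-np.sign(vx));n=np.array([-d[1],d[0]])
    print('dir',d,'hole off line',(H[:2]-[x,y])@n)
```

```text
3187.5 -1 282.71722875816994 210.91796078431372 (260, 122, 52, 148)
647.5 0 285.4836550836551 247.47644787644788 (270, 234, 32, 29)
175 [17. 17. 16. 16. 16. 16. 16. 16. 16. 16. 16. 16. 17. 17. 16. 16. 16. 16.
 16. 16. 16. 16. 16. 16. 17. 17. 17. 17. 17. 17. 17. 16. 16. 16. 16. 16.
 16. 16. 16. 16. 17. 17. 17. 17. 16.]
128 [17. 17. 17. 17. 17. 17. 17. 17. 17. 18. 18. 18. 17. 17. 17. 17. 17. 17.
 17. 17. 17. 17. 17. 17. 17. 17. 17. 17. 17. 17. 17. 17. 17. 17. 17. 17.
 17.]
122 [ 6. 17. 18. 18. 18.]
hole [ 0.59156093 -0.29492902  0.007     ] arm [ 0.51046814 -0.3047471   0.01      ] [ 0.55798786 -0.29879807  0.01      ] blk [ 0.46213401 -0.30994314  0.032     ] [ 0.49619366 -0.30650597  0.032     ] end [[ 0.45680823 -0.30569733  0.01      ]
 [ 0.45798005 -0.31017068  0.01      ]
 [ 0.4589783  -0.31063052  0.01      ]
 [ 0.45995602 -0.31058816  0.01      ]
 [ 0.4609351  -0.31054575  0.01      ]]
dir [-0.9934721  -0.11407547] hole off line -0.00037405538433321183
dir [-0.9935713 -0.1132082] hole off line -0.00044411413213844494
```

```bash
python3 jog.py '[[-0.002,0.003,0.04,-0.07],[-0.002,0.003,0.09,-0.07],[-0.002,0.003,0.14,-0.07],[-0.002,0.003,0.18,-0.07],[-0.002,0.003,0.2,-0.07],[-0.002,0.003,0.208,-0.07],[-0.002,0.003,0.208,-0.07]]' 
python3 jog.py '[[0,0,0,0],[0,0,0,0],[0,0,0,0],[0,0,0,0],[0,0,0,0]]' 0 40
python3 -c "
from station import robot
s=robot.get_state();print(s['time_s'],s['ee_pos'],s['tcp_rot'],s['force'],s['torque'],s['grip_width'])"
```

```text
time_s: 3.3
ee_pos: [0.5215, -0.2967, 0.0141]
tcp_rot: [0.185, -3.134, -0.003]
force: [0.6, -0.4, 0.3]
grip_width: 0.0497
gripper_force: 0.0
time_s: 3.8
ee_pos: [0.5227, -0.3001, 0.0155]
tcp_rot: [-0.182, 3.135, -0.003]
force: [0.6, 1.1, 2.8]
grip_width: 0.0138
gripper_force: 38.2
3.8 [ 0.52266018 -0.30006245  0.01550971] [-1.82273602e-01  3.13479222e+00 -3.03500123e-03] [0.62726783 1.09536077 2.80676347] [ 0.07187245  0.01691316 -0.07448766] 0.013753548168986393
```

```bash
python3 jog.py '[[0,0,-0.01,0],[0,0,-0.03,0],[0,0,-0.06,0],[0,0,-0.1,0],[0,0,-0.1,0],[0,0,-0.1,0]]'
python3 - <<'E'
from h import *
from station import robot
c=snap(robot,'wrist','w3');s=robot.get_state();print(s['ee_pos'],s['tcp_rot'],s['force'],s['torque'])
E
```

```text
time_s: 4.4
ee_pos: [0.5222, -0.2992, 0.1156]
tcp_rot: [-0.182, 3.135, -0.002]
force: [-1.0, 1.1, -2.8]
grip_width: 0.0139
gripper_force: 40.0
[ 0.52127538 -0.2984991   0.11431684] [ 1.82302160e-01 -3.13538471e+00 -1.10554789e-03] [-0.08049088  0.56929089 -2.38953728] [ 0.02641652  0.08094604 -0.04137422]
```

View pics/w3.png

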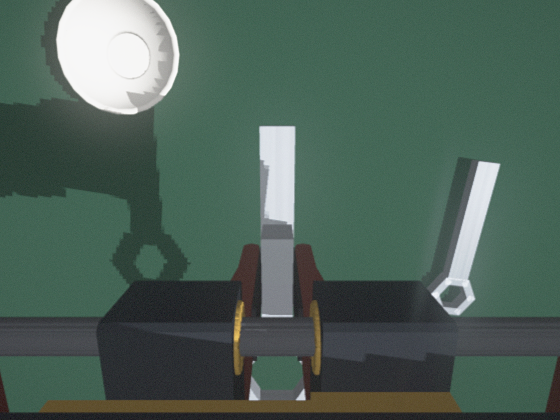

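The spanner is lifted, its arm end at (277,127), columns 260–295, in line with the tool. Working out its pose in the tool frame.

Run:
```python
from h import *
c=load('w3');T=c['mount'];im=c['pixels'].astype(int);g=im.min(2)
def totool(uv,z):
    d=T[:3,:3]@np.array([(uv[0]-c['cx'])/c['fx'],(uv[1]-c['cy'])/c['fy'],1]);p=T[:3,3];return p+d*(z-p[2])/d[2]
def fin(uv,z):return totool(uv,z)
L=[]
for v in range(130,218,6):
    d=np.diff(im[v,240:320,0]);a=240+np.argmax(d)+.5+.5;b=240+np.argmin(d)+1;L.append((v,a,b))
print(L)
for v,a,b in L[::7]:print(totool((a-.5,v),.0045),totool((b-.5,v),.0045))
col=im[110:145,277,0];r=110+np.argmax(np.diff(col))+.5
print('end',r,totool((277.5,r),.0045))
print(T@np.array([0,0,0,1]))
# fingers' inner edges near tips? measured mid between pads: rows 250
print('hole rows',[ (v,g[v,277]) for v in range(350,402,3)])
for v in(370,385): print(v,''.join(f'{x//26}' for x in g[v,240:320]))
```

```text
[(130, np.float64(259.0), np.int64(295)), (136, np.float64(260.0), np.int64(295)), (142, np.float64(260.0), np.int64(295)), (148, np.float64(260.0), np.int64(295)), (154, np.float64(260.0), np.int64(295)), (160, np.float64(260.0), np.int64(295)), (166, np.float64(260.0), np.int64(295)), (172, np.float64(269.0), np.int64(295)), (178, np.float64(268.0), np.int64(295)), (184, np.float64(267.0), np.int64(294)), (190, np.float64(260.0), np.int64(295)), (196, np.float64(260.0), np.int64(295)), (202, np.float64(265.0), np.int64(294)), (208, np.float64(265.0), np.int64(294)), (214, np.float64(260.0), np.int64(294))]
[ 0.06389535 -0.00960414  0.0045    ] [0.06389019 0.00658111 0.0045    ]
[ 0.04490733 -0.00522626  0.0045    ] [0.044904   0.00681328 0.0045    ]
[ 0.0247486  -0.00964813  0.0045    ] [0.02474482 0.00658244 0.0045    ]
end 125.5 [ 0.06586156 -0.0010621   0.0045    ]
[ 0.07029442 -0.00131337 -0.16238822  1.        ]
hole rows [(350, np.int64(72)), (353, np.int64(70)), (356, np.int64(70)), (359, np.int64(65)), (362, np.int64(67)), (365, np.int64(70)), (368, np.int64(73)), (371, np.int64(75)), (374, np.int64(75)), (377, np.int64(69)), (380, np.int64(66)), (383, np.int64(68)), (386, np.int64(64)), (389, np.int64(74)), (392, np.int64(91)), (395, np.int64(86)), (398, np.int64(93)), (401, np.int64(46))]
370 11111111111222222222222222222222222222222222222222222222222222211111111111122222
385 11111111124555555542222222222222222222222222222222222222333333332111111111111111
```

```bash
python3 jog.py '[[-0.005,0.04,0,0.01],[-0.01,0.08,0,0.02],[-0.02,0.13,0,0.03],[-0.02,0.18,0,0.04],[-0.03,0.23,0,0.046],[-0.03,0.28,0,0.046],[-0.04,0.33,0,0.046],[-0.045,0.37,0,0.046],[-0.049,0.39,0.01,0.046],[-0.049,0.3945,0.015,0.046]]'
python3 jog.py '[[0,0,0,0],[0,0,0,0],[0,0,0,0]]'
python3 - <<'E'
from h import *
from station import robot
c=snap(robot,'wrist','w4');s=robot.get_state();print(s['ee_pos'],s['tcp_rot'],s['force'],s['torque'])
E
```

```text
time_s: 5.45
ee_pos: [0.5229, 0.1009, 0.0975]
tcp_rot: [0.115, -3.136, -0.001]
force: [-0.3, -0.2, -2.1]
grip_width: 0.0138
gripper_force: 40.0
time_s: 5.75
ee_pos: [0.5249, 0.0972, 0.0995]
tcp_rot: [0.108, -3.139, 0.001]
force: [-0.2, -0.1, -2.0]
grip_width: 0.0138
gripper_force: 40.0
[0.52506352 0.09724202 0.0997239 ] [ 1.07626886e-01 -3.13967755e+00  4.67187329e-04] [-0.52310452  0.54510558 -2.45523551] [ 0.05021286  0.05890663 -0.00460466]
```

View pics/w4.png

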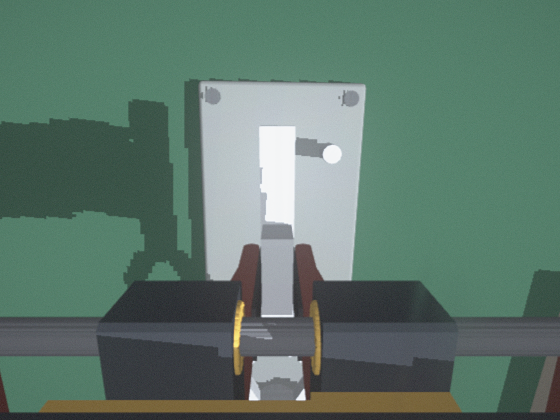

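Above the press: plate corners (201,82) and (365,85), pin top (332,154), arm held at columns 260–295. Refit the plate at this closer range.

Run:
```python
from h import *
for n,rows,cols,top in(('w1',(115,220),(196,302),97),('w4',(110,230),(204,361),84)):
    c=load(n)
    o=press(c,rows,cols,top)
    a=np.mean([(o[i][1]+np.pi/2)%np.pi-np.pi/2 for i in(0,1)]);ex=np.array([np.cos(a),np.sin(a)]);ey=np.array([-ex[1],ex[0]])
    w=(o[1][0]-o[0][0])@ey
    org=ex*(o[2][0]@ex+.16)+ey*(((o[0][0]+o[1][0])/2)@ey)
    r=(138,160,320,345) if n=='w4' else (130,156,265,295)
    m=(c['pixels'][r[0]:r[1],r[2]:r[3]].min(2)>215).astype(np.uint8);M=cv2.moments(m,True)
    pu=[r[2]+M['m10']/M['m00'],r[0]+M['m01']/M['m00']]
    pin=ray(c,pu,.034)[0,:2];print(n,'yaw',a,'w',w,'org',org,'from pin',pin-ex*-.1157-ey*.0317,[x[1]%np.pi for x in o])
```

```text
w1 yaw 0.05261159 w 0.10833374 org [0.5935983  0.10187274] from pin [0.59285376 0.10137735] [np.float32(0.051978033), np.float32(0.05324521), np.float32(1.6221061)]
w4 yaw 0.052222848 w 0.10785389 org [0.5937307  0.10155962] from pin [0.59223162 0.10122521] [np.float32(0.05199759), np.float32(0.052448206), np.float32(1.6234297)]
```

```bash
python3 jog.py '[[0,0.001,0.01,0],[0,0.001,0.025,0],[0,0.001,0.04,0],[0,0.001,0.052,0],[0,0.001,0.052,0],[0,0.001,0.052,0]]'
python3 jog.py '[[0,0,0.002,0],[0,0,0.004,0],[0,0,0.006,0],[0,0,0.008,0],[0,0,0.008,0]]'
python3 -c "
from station import robot
s=robot.get_state();print(s['time_s'],s['ee_pos'],s['tcp_rot'],s['force'],s['torque'],s['grip_width'])"
```

```text
time_s: 6.4
ee_pos: [0.5247, 0.0993, 0.0475]
tcp_rot: [0.11, -3.139, 0.0]
force: [0.0, 0.3, -2.1]
grip_width: 0.0136
gripper_force: 40.0
time_s: 6.9
ee_pos: [0.5241, 0.0995, 0.0404]
tcp_rot: [0.11, -3.139, 0.0]
force: [-4.2, -1.1, 7.1]
grip_width: 0.014
gripper_force: 40.0
6.9 [0.52408261 0.09950456 0.04036701] [ 1.10498707e-01 -3.13889835e+00  2.16290815e-04] [-4.2013277  -1.140845    7.14087842] [-0.11775126  0.30975602 -0.05122325] 0.014000614155733495
```

```bash
python3 jog.py '[[0,0,-0.004,0],[0.0007,-0.001,-0.004,0],[0.0007,-0.001,0,0],[0.0007,-0.001,0.002,0],[0.0007,-0.001,0.004,0],[0.0007,-0.001,0.004,0]]'
python3 -c "
from station import robot
s=robot.get_state();print(s['time_s'],s['ee_pos'],s['tcp_rot'],s['force'],s['torque'],s['grip_width'])"
```

```text
time_s: 7.5
ee_pos: [0.524, 0.0983, 0.0372]
tcp_rot: [-0.11, 3.14, -0.0]
force: [-6.4, -0.7, 21.2]
grip_width: 0.0139
gripper_force: 40.0
7.5 [0.52402063 0.09830184 0.03718486] [-1.10307031e-01  3.13964366e+00 -4.50237714e-04] [-6.37806721 -0.65873573 21.23461175] [-0.15718786  0.83307831 -0.07133347] 0.013868276259279975
```

```bash
python3 jog.py '[[0,0,-0.006,0],[0.0013,0,-0.008,0],[0.0013,0,-0.008,0],[0.0013,0,-0.004,0],[0.0013,0,0,0],[0.0013,0,0,0]]'
python3 - <<'E'
from h import *
from station import robot
c=snap(robot,'wrist','w5')
s=robot.get_state();print(s['time_s'],s['ee_pos'],s['tcp_rot'],s['force'],s['torque'],s['grip_width'])
c=snap(robot,'scene','s5')
a=c['pixels'][170:260,265:375,::-1];a=cv2.resize(a,None,fx=5,fy=5,interpolation=cv2.INTER_CUBIC)
b=load('w5')['pixels'][80:300,180:380,::-1];b=cv2.resize(b,(409,450));print(a.shape)
cv2.imwrite('pics/c5.png',cv2.resize(np.hstack([a,b]),None,fx=.8,fy=.8))
E
```

```text
time_s: 8.1
ee_pos: [0.5236, 0.0984, 0.0353]
tcp_rot: [-0.11, 3.139, -0.0]
force: [1.0, 0.6, 2.3]
grip_width: 0.0139
gripper_force: 40.0
8.15 [0.52354146 0.09834777 0.03541243] [-1.10097895e-01  3.13907310e+00 -1.02312517e-04] [ 1.74849605 -0.00654036 -0.1888287 ] [-0.02927925 -0.19137533 -0.00794933] 0.013955537396051142
(450, 550, 3)
```

View pics/c5.png

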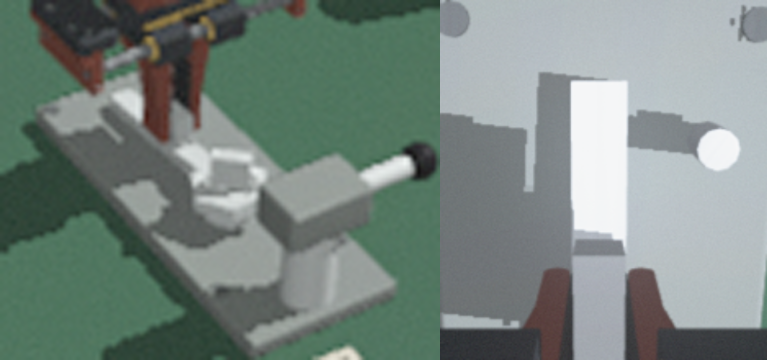

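The crops show the ring around the nuts with its arm left of the pin, still a little above the plate; forces are small, so it has engaged. Continue down.

```bash
python3 jog.py '[[0,0,0.002,0],[0,0,0.004,0],[0,0,0.005,0],[0,0,0.005,0]]'
python3 jog.py '[[0,0,0.001,0],[0,0,0.002,0],[0,0,0.003,0],[0,0,0.003,0]]'
python3 -c "
from station import robot
s=robot.get_state();print(s['time_s'],s['ee_pos'],s['tcp_rot'],s['force'],s['torque'],s['grip_width'])"
```

```text
time_s: 8.6
ee_pos: [0.5249, 0.0984, 0.032]
tcp_rot: [-0.11, 3.136, -0.0]
force: [1.1, 0.3, 11.3]
grip_width: 0.0132
gripper_force: 40.0
time_s: 9.0
ee_pos: [0.5259, 0.0985, 0.0291]
tcp_rot: [-0.11, 3.134, 0.0]
force: [3.5, 0.2, 10.5]
grip_width: 0.0138
gripper_force: 40.0
9.0 [0.52587623 0.09846149 0.02913379] [-1.09868628e-01  3.13416854e+00  7.35848143e-05] [ 3.45285287  0.24894822 10.50476462] [ 0.1031928  -0.11767512 -0.01527014] 0.013786719058018216
```

```bash
python3 jog.py '[[0,0,0,0],[0,0,0,0],[0,0,0,0]]' 0.04
python3 jog.py '[[0,0,-0.02,0],[0,0,-0.06,0],[0,0,-0.11,0],[0,0,-0.15,0],[0,0,-0.19,0],[0,0,-0.19,0],[0,0,-0.19,0]]'
python3 - <<'E'
from h import *
from station import robot
c=snap(robot,'wrist','w6')
s=robot.get_state();print(s['time_s'],s['ee_pos'],s['tcp_rot'],s['force'],s['torque'],s['grip_width'])
b=c['pixels'][90:300,180:320,::-1];cv2.imwrite('pics/c6.png',cv2.resize(b,None,fx=2.85,fy=2.85,interpolation=cv2.INTER_CUBIC))
E
```

```text
time_s: 9.3
ee_pos: [0.522, 0.0983, 0.0272]
tcp_rot: [0.11, -3.138, 0.0]
force: [-0.5, 0.1, -0.8]
grip_width: 0.0342
gripper_force: 0.0
time_s: 10.0
ee_pos: [0.523, 0.0984, 0.2181]
tcp_rot: [-0.11, 3.138, -0.0]
force: [-0.0, -0.1, -0.4]
grip_width: 0.0398
gripper_force: 0.0
10.05 [0.52200747 0.09828528 0.21682087] [ 1.10242709e-01 -3.13813750e+00  2.45292872e-04] [-0.59964033 -0.07605272 -0.4041884 ] [-0.01175517  0.00570587 -0.00623286] 0.040373368815529706
```

View pics/c6.png

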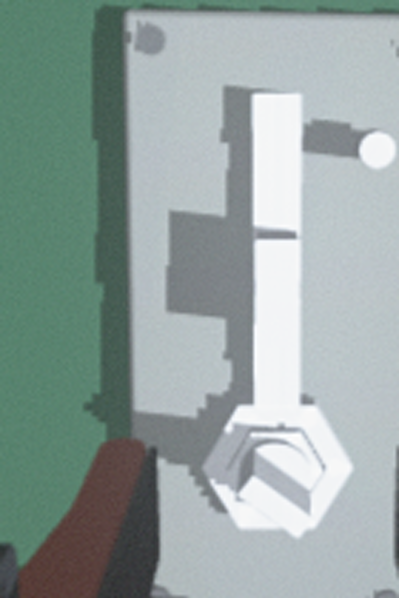

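Spanner lies flat round the nut (arm shadow a constant 27 px wide, matching 10 mm height), arm left of the pin. Now compute the bar angle and the shift.

Run:
```python
from h import *
from station import robot
c=load('w1')
q=np.array([(118,315),(292,435),(332,378),(160,262)])/8+[220,225]-.44
P=ray(c,q,.062)[:,:2];print(P.mean(0))
for i,j in((0,1),(3,2)):d=P[j]-P[i];print(np.arctan2(d[1],d[0]),np.hypot(*d))
c=load('w6');q=np.array([(237,500),(300,537)])/2.85+[180,90];d=np.diff(ray(c,q,.062)[:,:2],axis=0)[0];print('now',np.arctan2(d[1],d[0]))
s=robot.get_state();M=R.from_rotvec(s['tcp_rot']).as_matrix();print(s['ee_pos'],s['q'][5],M.T@(np.array([.592,.1028,.04])-s['ee_pos']),np.arctan2(M[1,0],M[0,0]))
```

```text
[0.59268464 0.10164295]
0.9658009981366017 0.025846061479021944
0.9805161962943567 0.025216232572487233
now 1.0736896836369874
[0.52200747 0.09828528 0.21682087] -1.5848640069823408 [-0.07040617 -0.00038985  0.17671382] -3.0713616525521874
```

```bash
python3 jog.py '[[-0.02,0,0,-0.13],[-0.04,0,0,-0.26],[-0.06,0,0,-0.4],[-0.07,0,0,-0.53],[-0.07,0,0.02,-0.66],[-0.07,0,0.05,-0.79],[-0.07,0,0.08,-0.903],[-0.07,0,0.11,-0.903],[-0.07,0,0.11,-0.903],[-0.07,0,0.11,-0.903]]'
python3 - <<'E'
from h import *
from station import robot
c=snap(robot,'wrist','w7')
s=robot.get_state();M=R.from_rotvec(s['tcp_rot']).as_matrix();print(s['ee_pos'],s['q'][5],M.T@(np.array([.5925,.1028,.041])-s['ee_pos']),np.arctan2(M[1,0],M[0,0]),s['torque'])
E
```

```text
time_s: 11.05
ee_pos: [0.5912, 0.1031, 0.106]
tcp_rot: [1.467, -2.774, -0.003]
force: [0.1, 0.1, -0.0]
grip_width: 0.04
gripper_force: 0.0
[0.59253769 0.10323839 0.10744869] -2.4859592411437994 [ 0.00033009 -0.00027892  0.06644874] -2.1686653212769453 [0.09398571 0.07972004 0.02652684]
```

```bash
python3 jog.py '[[0,0,0.02,0],[0,0,0.04,0],[0,0,0.055,0],[0,0,0.063,0],[0,0,0.065,0],[0,0,0.065,0]]'
python3 jog.py '[[0,0,0,0],[0,0,0,0],[0,0,0,0],[0,0,0,0],[0,0,0,0]]' 0 60
python3 -c "
from station import robot
s=robot.get_state();print(s['time_s'],s['ee_pos'],s['tcp_rot'],s['force'],s['torque'],s['grip_width'])"
```

```text
time_s: 11.7
ee_pos: [0.5934, 0.1033, 0.0435]
tcp_rot: [-1.468, 2.776, -0.001]
force: [0.9, -0.5, -0.6]
grip_width: 0.0401
gripper_force: 0.0
time_s: 12.2
ee_pos: [0.5933, 0.103, 0.043]
tcp_rot: [-1.469, 2.776, -0.001]
force: [0.8, -1.6, 0.9]
grip_width: 0.0086
gripper_force: 60.0
12.2 [0.59330291 0.10301356 0.04297644] [-1.46900516e+00  2.77615116e+00 -1.38674791e-03] [ 0.82767915 -1.60936145  0.90126285] [-0.09448563 -0.07529954  0.04448873] 0.008624149223048045
```

```bash
python3 jog.py '[[0,0,0,0.07],[0,0,0,0.14],[0,0,0,0.21],[0,0,0,0.28],[0,0,0,0.35],[0,0,0,0.42],[0,0,0,0.49],[0,0,0,0.56],[0,0,0,0.63],[0,0,0,0.7]]'
python3 - <<'E'
from h import *
from station import robot
s=robot.get_state();M=R.from_rotvec(s['tcp_rot']).as_matrix();print(s['ee_pos'],s['force'],s['torque'],np.arctan2(M[1,0],M[0,0]))
E
```

```text
time_s: 13.2
ee_pos: [0.5935, 0.1028, 0.043]
tcp_rot: [-0.424, 3.112, -0.001]
force: [1.7, -1.9, 1.3]
grip_width: 0.0085
gripper_force: 60.0
[0.59348364 0.10279958 0.04297389] [ 1.6766579  -1.94535054  1.31795018] [-0.28222996 -0.20401434  0.03014305] -2.8710194475472037
```

```bash
python3 jog.py '[[0,0,0,0.04],[0,0,0,0.08],[0,0,0,0.12],[0,0,0,0.15],[0,0,0,0.15]]'
python3 - <<'E'
from h import *
from station import robot
s=robot.get_state();M=R.from_rotvec(s['tcp_rot']).as_matrix();print(s['ee_pos'],s['force'],s['torque'],np.arctan2(M[1,0],M[0,0]))
c=snap(robot,'wrist','w8')
E
```

```text
time_s: 13.7
ee_pos: [0.5935, 0.1028, 0.0429]
tcp_rot: [-0.193, 3.134, -0.001]
force: [1.7, -3.4, 1.9]
grip_width: 0.0085
gripper_force: 60.0
[0.59349436 0.10278615 0.04293772] [ 1.70123529 -3.42227587  1.85908811] [-0.54204152 -0.30335995 -0.04192089] -3.018702372627731
```

```bash
cat > st.py <<'E'
from h import *
from station import robot
s=robot.get_state();M=R.from_rotvec(s['tcp_rot']).as_matrix();print(s['ee_pos'],s['force'],s['torque'],'yaw',np.arctan2(M[1,0],M[0,0])%(2*np.pi)-np.pi-.0525)
E
python3 jog.py '[[0,0,0,0.02],[0,0,0,0.04],[0,0,0,0.04]]';python3 st.py
python3 jog.py '[[0,0,0,0.02],[0,0,0,0.04],[0,0,0,0.04]]';python3 st.py
```

```text
time_s: 14.05
ee_pos: [0.5935, 0.1028, 0.0429]
tcp_rot: [-0.129, 3.138, -0.001]
force: [2.5, -4.4, 1.6]
grip_width: 0.0084
gripper_force: 60.0
[0.59346826 0.10282753 0.04294324] [ 2.45940828 -4.38881545  1.59316841] [-0.8717875  -0.4279248  -0.05684676] yaw 0.029641064758611828
time_s: 14.35
ee_pos: [0.5935, 0.1028, 0.0429]
tcp_rot: [-0.066, 3.14, -0.001]
force: [3.2, -5.0, 2.4]
grip_width: 0.0086
gripper_force: 60.0
[0.59348274 0.10283051 0.04293595] [ 3.15772704 -4.98745557  2.37548266] [-0.8718665  -0.44433794  0.04606268] yaw -0.010184036532666647
```

```bash
python3 jog.py '[[-0.0003,-0.0006,0,0.01],[-0.0003,-0.0006,0,0.03],[-0.0003,-0.0006,0,0.03]]';python3 st.py
python3 jog.py '[[0,0,0,0.02],[0,0,0,0.03],[0,0,0,0.03]]';python3 st.py
```

```text
time_s: 14.65
ee_pos: [0.5935, 0.1027, 0.0429]
tcp_rot: [-0.019, 3.141, 0.0]
force: [2.2, -3.0, 4.4]
grip_width: 0.0085
gripper_force: 60.0
[0.59348433 0.10274066 0.04291465] [ 2.17022505 -3.0398963   4.36899283] [-0.46656838 -0.40549958  0.01698239] yaw -0.040406535408944906
time_s: 14.95
ee_pos: [0.5935, 0.1027, 0.0429]
tcp_rot: [0.028, 3.141, -0.0]
force: [2.5, -2.2, 5.3]
grip_width: 0.0087
gripper_force: 60.0
[0.59349455 0.10273287 0.04292479] [ 2.5088604  -2.23389051  5.25810231] [-0.48185841 -0.39758002  0.05437306] yaw -0.07009141509020878
```

```bash
python3 jog.py '[[-0.0003,-0.0003,-0.0003,0.02],[-0.0003,-0.0003,-0.0003,0.04],[-0.0003,-0.0003,-0.0003,0.04]]' >/dev/null;python3 st.py
python3 jog.py '[[0,0,0,0.02],[0,0,0,0.04],[0,0,0,0.04]]'>/dev/null;python3 st.py
python3 - <<'E'
from h import *
from station import robot
c=snap(robot,'top','t9')
a=load('top0')['pixels'][150:270,190:290,::-1];b=c['pixels'][150:270,190:290,::-1]
d=snap(robot,'wrist','w9')['pixels'][100:330,150:400,::-1]
cv2.imwrite('pics/c9.png',np.hstack([cv2.resize(b,(400,480)),cv2.resize(d,(400,480))]))
E
```

```text
[0.59349569 0.10260425 0.04294286] [ 2.62969718 -0.5526481   4.07326221] [-0.0725676  -0.53395074  0.03711559] yaw -0.11055737253944975
[0.59350356 0.10257333 0.04294467] [2.75731907 0.7165284  2.70854114] [ 0.05512913 -0.54277587  0.12885584] yaw -0.15025445617833033
```

View pics/c9.png

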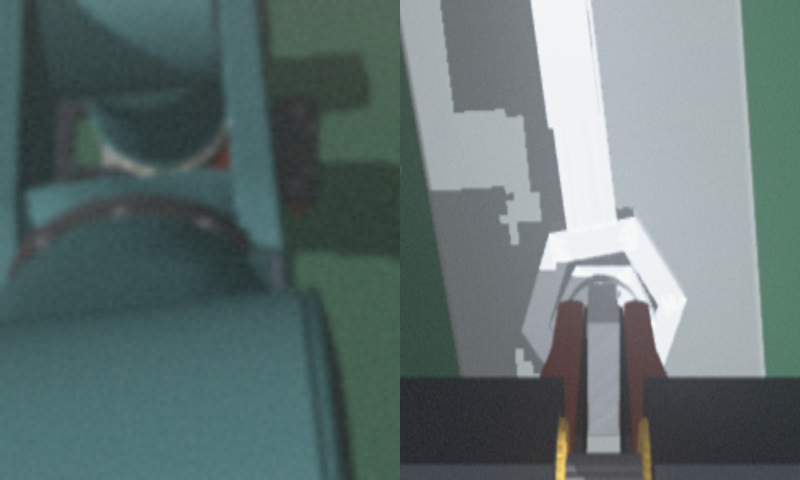

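In the wrist crop the spanner is flat with the nut inside it, the arm near parallel to the plate, not yet on the pin; torque is just rising (0.13 N m). Continue in small steps.

```bash
python3 jog.py '[[0,0,0,0.02],[0,0,0,0.03],[0,0,0,0.03]]' >/dev/null;python3 st.py
python3 jog.py '[[0,0,0,0.02],[0,0,0,0.03],[0,0,0,0.03]]'>/dev/null;python3 st.py
```

```text
[0.59346102 0.10252006 0.04293574] [3.68488254 1.80302124 2.93669769] [ 0.35404083 -0.62196879  0.12994959] yaw -0.17989359685460005
[0.59345636 0.10247869 0.0429238 ] [3.814889   2.87597764 1.8403635 ] [ 0.42895365 -0.69979609  0.1551407 ] yaw -0.20990227939550832
```

```bash
python3 jog.py '[[-0.0003,0.0003,0,0.01],[-0.0003,0.0003,0,0.02],[-0.0003,0.0003,0,0.02]]' >/dev/null;python3 st.py
python3 jog.py '[[0,0,0,0.01],[0,0,0,0.02],[0,0,0,0.02]]'>/dev/null;python3 st.py
```

```text
[0.59349083 0.10249276 0.04293552] [2.70297603 0.98448045 1.94982512] [ 0.2872666  -0.46586167  0.10480696] yaw -0.22974989554634084
[0.59350847 0.10251395 0.0429192 ] [2.32751099 0.37161253 3.82742368] [ 0.22890419 -0.35037821  0.14766158] yaw -0.24978247135039422
```

```bash
python3 jog.py '[[0,0,0,0.01],[0,0,0,0.02],[0,0,0,0.02]]' >/dev/null;python3 st.py
python3 jog.py '[[0,0,0,0.01],[0,0,0,0.02],[0,0,0,0.02]]'>/dev/null;python3 st.py
python3 - <<'E'
from h import *
from station import robot
ex=np.array([np.cos(.0525),np.sin(.0525)])
def arm(n,c):
    # arm midline angle on z=.024 plane from bright mask, in a band 95..130 mm from axis
    X,Y=np.meshgrid(np.arange(560),np.arange(420));P=ray(c,np.c_[X.ravel(),Y.ravel()],.024)[:,:2]-[.5927,.1016]
    px=-(P@ex);py=P@np.array([-ex[1],ex[0]])
    m=(c['pixels'].min(2).ravel()>228)&(px>.095)&(px<.13)&(abs(py)<.05)
    A=np.c_[px,py][m]; pts=[]
    for x in np.arange(.096,.13,.004):
        y=np.sort(A[(abs(A[:,0]-x)<.002),1]);pts.append((x*1e3,y[0]*1e3,y[-1]*1e3) if len(y) else None)
    print(n,[np.round(p,1).tolist() if p else 0 for p in pts])
arm('w6',load('w6'));arm('w9',load('w9'));c=snap(robot,'wrist','w10');arm('w10',c)
E
```

```text
[0.59354663 0.1025077  0.04293595] [ 1.20820842 -0.20857951  3.31042706] [ 0.12738402 -0.35352773  0.11420003] yaw -0.2697350443135986
[0.59354842 0.1025258  0.04295716] [1.35229414 0.130655   3.66563003] [ 0.05811972 -0.30530387  0.12109556] yaw -0.28977233973001737
w6 [[96.0, -9.2, 5.6], [100.0, -9.2, 5.5], [104.0, -9.3, 6.4], [108.0, -9.3, 33.5], [112.0, -9.4, 37.2], [116.0, -9.4, 38.1], [120.0, -9.5, 37.0], [124.0, -9.5, 5.9], [128.0, -9.6, 4.9]]
w9 [[96.0, -8.9, 6.9], [100.0, -9.0, 6.9], [104.0, -9.0, 6.9], [108.0, -9.0, 6.9], [112.0, -9.0, 36.0], [116.0, -9.0, 37.5], [120.0, -9.1, 6.8], 0, 0]
w10 [[96.0, 4.3, 20.4], [100.0, 4.8, 21.0], [104.0, 5.2, 21.5], [108.0, 5.8, 22.1], [112.0, 6.4, 35.2], [116.0, 6.9, 34.3], [120.0, 7.3, 16.7], 0, 0]
```

```bash
python3 jog.py '[[0,0,0,0.01],[0,0,0,0.01]]' >/dev/null;python3 st.py
python3 jog.py '[[0,0,0,0.01],[0,0,0,0.01]]'>/dev/null;python3 st.py
python3 jog.py '[[0,0,0,0.008],[0,0,0,0.008]]'>/dev/null;python3 st.py
```

```text
[0.59356529 0.10254252 0.04293408] [ 0.64594721 -0.01655245  3.18340193] [ 0.06326767 -0.19126041  0.09255354] yaw -0.2997069873734908
[0.59356475 0.10252249 0.04294297] [ 0.86653447 -0.4284678   4.03915113] [-0.0300659  -0.15525015  0.17799467] yaw -0.30965142564538994
[0.59355369 0.1025137  0.04292828] [-0.12042913 -0.06148271  4.33926255] [-0.06279016 -0.10302936  0.21404133] yaw -0.31748852873942224
```

```bash
for i in 1; do python3 jog.py '[[0,0,0,0.008],[0,0,0,0.008]]' >/dev/null;python3 st.py; done
python3 jog.py '[[0,0,0,0.006],[0,0,0,0.006]]'>/dev/null;python3 st.py
```

```text
[0.5935625  0.10252056 0.04291022] [ 0.07795344 -0.51992336  4.48055109] [-0.1510542  -0.11247444  0.32615948] yaw -0.32543649700791755
[0.59358546 0.10253411 0.04292894] [ 0.25236672 -1.02877017  5.67298342] [-0.14862076 -0.06562749  0.35884858] yaw -0.33131679619981935
```

```bash
python3 jog.py '[[0,0,0,0.006],[0,0,0,0.006]]' >/dev/null;python3 st.py
python3 jog.py '[[0,0,0,0.006],[0,0,0,0.006]]'>/dev/null;python3 st.py
```

```text
[0.5935755  0.10253193 0.04292272] [-0.71597522 -1.39068115  5.2364658 ] [-0.15294894 -0.01172769  0.39430792] yaw -0.3373528825622494
[0.59355592 0.10250728 0.04291269] [-0.4498997  -1.48776883  4.99896947] [-0.20110051 -0.01779398  0.45757858] yaw -0.3433993377412541
```

```bash
python3 jog.py '[[0,0,0,0.006],[0,0,0,0.006]]' >/dev/null;python3 st.py
python3 jog.py '[[0,0,0,0.006],[0,0,0,0.006]]'>/dev/null;python3 st.py;python3 jog.py '[[0,0,0,0]]'>/dev/null;python3 st.py
```

```text
[0.59357833 0.10251078 0.04293644] [-0.08547851 -1.28984624  5.09827641] [-0.18531459  0.05083617  0.5449918 ] yaw -0.34942958427338877
[0.59360256 0.10253463 0.04293129] [-0.19995406 -1.22829921  3.79749098] [-0.18597651  0.06348123  0.5806937 ] yaw -0.3553387479370176
[0.59356476 0.10251214 0.04290008] [-0.30742028 -1.61049054  4.38384623] [-0.26752284  0.09975522  0.57155494] yaw -0.3551532276742704
```

```bash
python3 jog.py '[[0,0,0,0.003],[0,0,0,0.003],[0,0,0,0.003]]' >/dev/null;python3 st.py
python3 jog.py '[[0,0,0,0],[0,0,0,0],[0,0,0,0],[0,0,0,0]]' 0.03
python3 jog.py '[[0,0,-0.02,0],[0,0,-0.06,0],[0,0,-0.11,0],[0.03,0,-0.15,0],[0.07,0,-0.17,0],[0.07,0,-0.17,0],[0.07,0,-0.17,0]]'
python3 - <<'E'
from h import *
from station import robot
c=snap(robot,'wrist','w11')
b=c['pixels'][60:300,170:370,::-1];cv2.imwrite('pics/c11.png',cv2.resize(b,None,fx=2.45,fy=2.45,interpolation=cv2.INTER_CUBIC))
E
python3 st.py
```

```text
[0.59357923 0.10251333 0.04291645] [-0.60585844 -1.7854639   4.38795816] [-0.30706427  0.16072281  0.58952039] yaw -0.3582438543167392
time_s: 20.1
ee_pos: [0.5935, 0.1027, 0.0426]
tcp_rot: [-0.479, -3.104, -0.0]
force: [-0.4, -0.1, -0.5]
grip_width: 0.0296
gripper_force: 0.0
time_s: 20.8
ee_pos: [0.5269, 0.124, 0.2135]
tcp_rot: [0.477, 3.103, 0.0]
force: [0.3, 0.0, 0.3]
grip_width: 0.0302
gripper_force: 0.0
[0.52727121 0.12365508 0.21276121] [ 0.20677518  0.1568215  -0.13043675] [-0.03045917 -0.04730772  0.04903828] yaw -0.35804589556766486
```

View pics/c11.png

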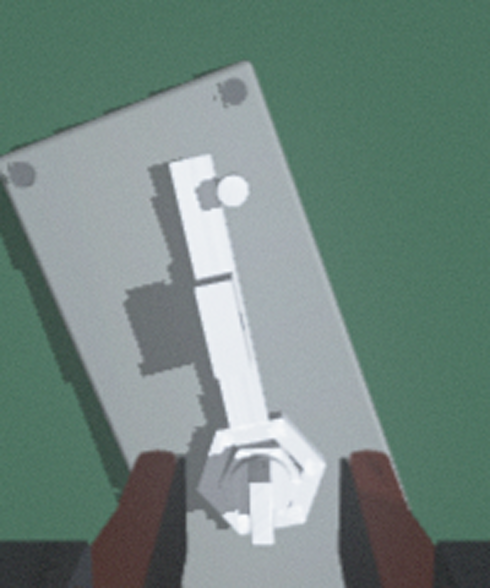

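The picture shows the spanner flat on the base with its arm against the pin. The grip bar has stayed where it was released, and the gripper is clear. Signing off.

```bash
python3 -c "
from station import robot
print(robot.sign_off())"
```

```text
the job is handed in; nothing more can be done
None
```

The job is handed in: the spanner is on the stop nut, flat on the base with its arm against the pin, and the thumb nut is tightened to about 0.55–0.6 N m. I estimate the stop nut turned about 18 degrees, and the whole job took about 21 s of robot time.

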